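# Tip the milling balls from the sliding-lid tin onto the balance

## Robot

A 6-joint arm with a two-finger parallel gripper is mounted at the origin on the work surface. World frame = base frame: x ahead of the robot, y to its left, z up, the work surface at z = 0. Lengths are in m, angles in rad, forces in N, time in s.
With the tool pointing down it reaches from about 0.375 to 0.975 m from the base axis. Payload 3.8 kg.
Tool frame: the origin (TCP) lies midway between the tips of the shut fingers; the grasp point (between the pads) lies 19 mm behind it; x points along the fingers, y is the direction in which the jaws open and shut, and the axes are right-handed (so a half turn about x gives the same grasp; the last joint's range is limited). The gripper opens to 88 mm and grips with 3 to 60 N. Pads are 18 mm wide; open, the fingers measure 123 mm over their backs; the gripper's body (75 mm by 187 mm) begins 45 mm behind the grasp point.
Start: joints at [-1.332, 0.264, 1.604, -0, 1.274, -0.037], TCP at [0.184, -0.649, 0.239] pointing down, gripper open.
Joint ranges: [-2.63, 2.63], [-0.94, 2.18], [0.31, 2.57], [-1.31, 4.45], [0, 2.66], [-2.55, 2.55]. Speed limits (rad/s): [2.57, 2.57, 3.14, 3.14, 3.14, 3.14].

## Interface

Orientations are given as a rotation vector (axis times angle).
In Python, from cell import manip, inverse_kinematics, cams, order gives the robot as it stands. Calls block until the motion is done:
- manip.move_pose(position, orientation): joint-space move of the TCP to a pose.
- manip.move_linear(position, rate=0.15, rot=None): straight line of the TCP; rot=None keeps the orientation; rate is the mean speed in m/s.
- manip.set_joints(angles): joint-space move.
- manip.set_gripper(opening, force=None): finger opening in m; force is the grip in N (None keeps the last); returns when the fingers have stopped.
- manip.dwell(seconds).
- inverse_kinematics(position, orientation): joint angles nearest the present ones, or None.
- manip.state(): the state.
- cams.capture(name): name is "side" or "top" or "wrist"; returns a dict with "image" (420x560x3 uint8, blue, green, red), "z_map" (420x560 float32, m along the optical axis (not along the pixel's ray), 0 where there is no reading), "intrinsics" (3x3 intrinsics, pixels), "k1" (the pictures are not rectified: a ray, as slopes to the right and down, at radius r is drawn at 1 + k1 r^2 times it, then the intrinsics apply), "position" and "orientation" of the camera in the world; the wrist camera has in their place "T_tool_cam" (4x4, takes a point from camera to tool coordinates, whose origin is the TCP and whose axes are the tool frame's). Camera axes: x right, y down, z forward; pixel columns grow to the right and rows downward; lengths in m; the calibration is good to about 2 mm. A picture is of the moment at which its call begins: read the wrist's pose just before it.
A pose or a line that the arm cannot do raises manip.IKError and nothing moves.
- order.close_job(): hands the job in, once; it reports no verdict.
The state is a dict: "clock": time; "joint_pos": joint angles; "joint_velocities": joint speeds; "tau": joint torques, N m; "tool_pos": TCP position; "tcp_rot": TCP orientation; "contact_force": force on the tool from outside, world axes, zero at the start; "moment": the same for the moment, N m; "gripper_width": finger opening in m.
Only numpy, scipy, OpenCV 4.12 (cv2) and the standard library are available. Lean on these libraries where they do the work, as an engineer would, in place of code of your own. Each camera call takes 0.05 s, during which the arm holds its last target.

## Task

Carry the steel tin of milling balls to the blue mat, pinching it across its sides so that a finger presses on the skirt of its loose orange lid and keeps it shut, and stand it on the mat. There, with the tin standing on the mat, slide the lid well back away from the spout; then pick the tin up again with a finger holding the lid open, and tip both white balls out over the spout into the square weighing pan of the balance. Finally stand the tin back upright on the blue mat and let go, leaving the amber bottle and the glass beaker standing where they are.

Things in the scene. Friction and masses are not known exactly. Their poses are not given: they have to be found in the camera images.
- tin_grip (a point): Where to pinch the loose steel tin (0.5 kg full), along y: 30 mm behind its middle, 28 mm above its underside, midway between the outer faces, bare wall on one side and lid skirt on the other, 51 mm apart. Tin axes: x to its spout, y to the skirt, z up. Pinched here (within 5 mm in x) a finger bears on the skirt, lid shut or fully open, and its friction holds the lid
- tin_spout (a point): Spout lip of the tin: 97.5 mm ahead of tin_grip in tin x, 2.5 mm towards -y, 16 mm higher. The tin is 135 x 46 x 44 mm, open under its lid. From 8 mm behind its middle the floor rises at 28 degrees to this lip; tipped spout-down by about 55 degrees the balls roll out. It stands by itself on its flat rear bottom and a small foot. Axes as tin_grip
- lid_ridge (a point): Centre of the black ridge across the orange lid: 10 mm thick (x), 32 wide (y), 13 high, from the lid's flat top 48.5 mm above the tin's underside to 61.5 mm. Push or pinch it to slide the lid. Lid shut: 50 mm ahead of tin_grip. The lid is as long as the tin, captive, with one 4 mm thick skirt over the tin's +y side, reaching down to 10 mm above the underside. Axes as tin_grip
- lid (a joint): How far the lid is slid open, m: 0 shut, 0.085 fully open. It slides towards the tin's -x, away from the spout, and then overhangs the tin's back. It runs almost freely (about 0.2 N): if the tin is tipped and the lid not held, it slides by itself. The balls pass only if it is at least 70 mm open
- ball_a_center (a point): Centre of a white ceramic ball, 30 mm diameter, 85 g, in the tin at the start; its axes mean nothing
- ball_b_center (a point): Centre of the second white ceramic ball, the same
- mat: Blue mat lying fixed on the bench, 140 mm (x) by 170 mm (y), 3 mm thick; origin at the centre of its underside, z up
- pan (a point): Centre of the inner floor of the square aluminium weighing pan on the white balance: 164 mm square inside, walls 3 mm, rim 37 mm above this point, which lies 53 mm above the bench. Axes along the pan's sides, z up. The balance is fixed, 270 (x) x 210 (y) mm, 52 mm high; this point lies 35 mm in +x from its middle
- amber: Amber glass bottle with red cap, 72 mm diameter, 160 mm high, loose bystander; origin at the centre of its underside
- beaker: Empty glass beaker, 70 mm diameter, 85 mm high, loose bystander; origin at the centre of its underside
Not all that is in view belongs to the job. There is more than one size of the part that bears tin_grip; the job needs the middle-sized.

How it is judged:
By the outcome, as a careful person would: the job done as asked, in the order asked, and still so for the second after the job is handed in, with the robot touching nothing.
It also fails if it takes over 72 s, if anything falls off the work surface, if the arm or the gripper's body presses on something with over 40 N, if the wrist force passes 120 N, or if a joint passes its speed limit or range.

## Working session

There is one attempt and no reset: what is moved stays moved. The work goes in short steps, each a Python script; the robot and the scene stay as the last script left them, time stands still between calls to the robot, and variables do not carry over. Pictures are saved under pics/ and viewed, and the job is handed in when it is done.

```bash
ls; mkdir -p pics
python3 - <<'E'
from cell import manip,cams
import cv2
s=manip.state();print(s['clock'],s['tool_pos'],s['tcp_rot'],s['gripper_width'])
for n in ['side','top','wrist']:
    c=cams.capture(n);cv2.imwrite(f'pics/{n}0.png',c['image'])
    print(n,c['intrinsics'].tolist() if hasattr(c['intrinsics'],'tolist') else c['intrinsics'],c['k1'],c.get('position'),c.get('orientation'),c.get('T_tool_cam'),c['z_map'].min(),c['z_map'].max())
    import pickle;pickle.dump((c,s),open(f'{n}0.pkl','wb'))
E
```

```text
pics
0.0 [ 0.18362327 -0.64881529  0.23741458] [ 2.07445892  0.29023996 -2.07496952] 0.08786545332919578
side [[544.2039142220225, 0.0, 278.25919534444347], [0.0, 544.2039142220225, 208.4226409310644], [0.0, 0.0, 1.0]] -0.15053769965610236 [0.22890886 0.78627884 1.10637521] [-0.47097503  2.79761338 -1.0131952 ] None 0.0 3.567854
top [[380.7169363379846, 0.0, 277.78315563399474], [0.0, 380.7169363379846, 214.06655889391848], [0.0, 0.0, 1.0]] 0.03512966495734228 [ 0.40194237 -0.03327493  0.83260444] [-2.11723795  2.13982938 -0.1205103 ] None 0.0 1.7992903
wrist [[332.56987128463993, 0.0, 280.27962801379175], [0.0, 332.56987128463993, 204.0017084850624], [0.0, 0.0, 1.0]] -0.05806913493548427 None None [[-4.07559748e-04 -2.77952466e-01  9.60594743e-01 -1.45175060e-01]
 [ 9.99999883e-01 -3.64379281e-04  3.18843698e-04 -2.90175640e-04]
 [ 2.61397429e-04  9.60594760e-01  2.77952582e-01 -7.13491467e-02]
 [ 0.00000000e+00  0.00000000e+00  0.00000000e+00  1.00000000e+00]] 0.0 0.7951743
```

View pics/side0.png

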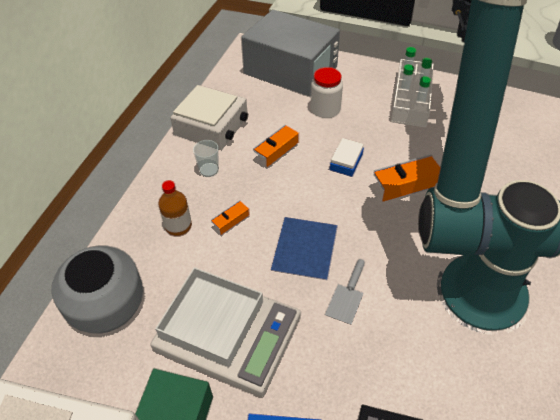

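View pics/top0.png

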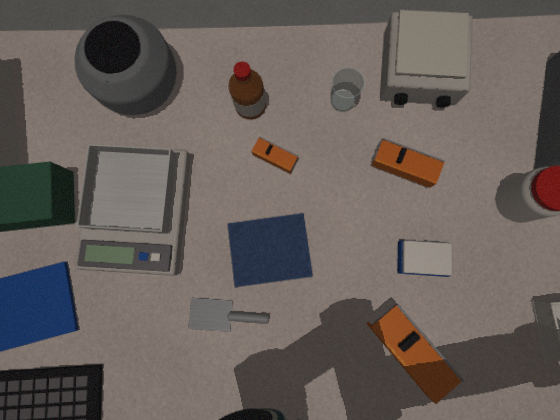

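View pics/wrist0.png

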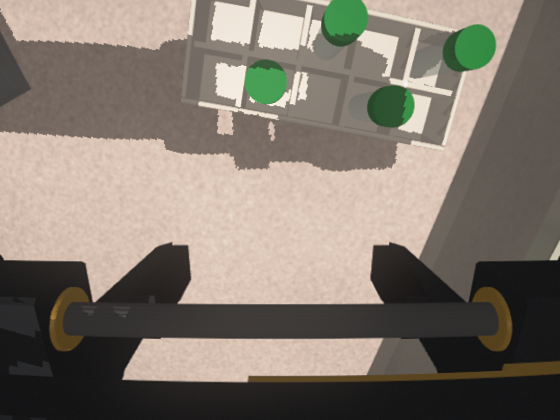

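The top view shows three tins: large near (415,352), small near (275,155), and the candidate for middle-sized at (408,163). The mat is at (270,250) and the pan at (125,190). I'll measure these with both cameras.

```bash
cat > h.py <<'E'
import numpy as np,cv2,pickle
from scipy.spatial.transform import Rotation as R
def pose(c,s=None):
    if c.get('position') is not None: 
        T=np.eye(4);T[:3,:3]=R.from_rotvec(c['orientation']).as_matrix();T[:3,3]=c['position'];return T
    T=np.eye(4);T[:3,:3]=R.from_rotvec(s['tcp_rot']).as_matrix();T[:3,3]=s['tool_pos'];return T@c['T_tool_cam']
def und(c,uv):
    K=np.array(c['intrinsics']);uv=np.atleast_2d(np.array(uv,float))
    d=(uv-K[:2,2])/np.array([K[0,0],K[1,1]]);p=d.copy()
    for _ in range(30): p=d/(1+c['k1']*(p**2).sum(1,keepdims=True))
    return p
def ray(c,uv,s=None):
    T=pose(c,s);p=und(c,uv);return T[:3,3],np.c_[p,np.ones(len(p))]@T[:3,:3].T
def atz(c,uv,z,s=None):
    o,d=ray(c,uv,s);return o+d*((z-o[2])/d[:,2])[:,None]
def cloud(c,s=None):
    h,w=c['z_map'].shape;vv,uu=np.mgrid[:h,:w]
    o,d=ray(c,np.c_[uu.ravel(),vv.ravel()],s)
    P=(o+d*c['z_map'].reshape(-1,1)).reshape(h,w,3);P[c['z_map']==0]=np.nan;return P
def proj(c,X,s=None):
    T=pose(c,s);X=np.atleast_2d(X);q=(X-T[:3,3])@T[:3,:3];p=q[:,:2]/q[:,2:]
    p=p*(1+c['k1']*(p**2).sum(1,keepdims=True));K=np.array(c['intrinsics']);return p*[K[0,0],K[1,1]]+K[:2,2]
def tri(c1,uv1,c2,uv2,s1=None,s2=None):
    o1,d1=ray(c1,uv1,s1);o2,d2=ray(c2,uv2,s2);out=[]
    for a,b in zip(d1,d2):
        a=a/np.linalg.norm(a);b=b/np.linalg.norm(b)
        t=np.linalg.lstsq(np.c_[a,-b],o2-o1,rcond=None)[0];p,q=o1+a*t[0],o2+b*t[1];out.append(np.r_[(p+q)/2,np.linalg.norm(p-q)])
    return np.array(out)
def crop(img,x0,y0,x1,y1,f,name):
    cv2.imwrite(name,cv2.resize(img[y0:y1,x0:x1],None,fx=f,fy=f,interpolation=cv2.INTER_CUBIC))
E
python3 - <<'E'
from h import *
for n in ['top','side']:
    c,s=pickle.load(open(n+'0.pkl','rb'));P=cloud(c,s)
    hsv=cv2.cvtColor(c['image'],cv2.COLOR_BGR2HSV)
    m=cv2.inRange(hsv,(5,180,120),(18,255,255))
    k,l,st,ce=cv2.connectedComponentsWithStats(m)
    for i in range(1,k):
        if st[i,4]>80:
            p=P[l==i];p=p[~np.isnan(p[:,0])]
            tz=np.percentile(p[:,2],90); t=p[p[:,2]>tz-.006]
            r=cv2.minAreaRect((t[:,:2]*1000).astype(np.float32));print(n,ce[i],len(p),'top z',tz,r,)
    print('bench z',{str(uv):P[uv[1],uv[0]].round(4).tolist() for uv in ([(350,180),(270,250),(230,180),(125,190),(330,300)] if n=='top' else [(330,200),(305,245),(200,320),(300,190)])})
t=pickle.load(open('top0.pkl','rb'))[0]['image'];d=pickle.load(open('side0.pkl','rb'))[0]['image']
crop(t,360,120,460,200,7,'pics/topc.png');crop(d,240,115,320,175,9,'pics/sidec.png')
E
```

```text
top [274.70389171 154.38747885] 588 top z 0.03616369140170367 ((653.235107421875, 1.471099853515625), (93.8712158203125, 34.50869369506836), 61.5716552734375)
top [409.61102832 161.75484352] 1336 top z 0.05005072319700271 ((627.308837890625, -281.39019775390625), (133.4135284423828, 49.00715637207031), 66.71182250976562)
top [404.93419434 339.34563346] 1619 top z 0.06537099221467113 ((265.4115295410156, -249.6731414794922), (125.96435546875, 63.969200134277344), 38.94627380371094)
bench z {'(350, 180)': [0.6005, -0.1661, -0.0002], '(270, 250)': [0.4468, 0.0127, 0.0021], '(230, 180)': [0.6046, 0.1019, 0.0014], '(125, 190)': [0.5738, 0.3156, 0.0526], '(330, 300)': [0.34, -0.1143, 0.0011]}
side [278.23163138 144.37484433] 800 top z 0.050164264348226094 ((626.302978515625, -279.5054626464844), (136.70059204101562, 53.93891525268555), 67.50382232666016)
side [408.7008872  177.45057034] 1572 top z 0.06511418729579721 ((246.73646545410156, -264.55364990234375), (179.0921173095703, 69.35757446289062), 39.236263275146484)
side [173.12297735 202.05825243] 308 top z 0.12455665505155052 ((772.0070190429688, 65.50936889648438), (41.84275817871094, 26.87529945373535), 46.66682815551758)
side [231.16094033 216.85714286] 550 top z 0.036464411302445245 ((652.4738159179688, 2.5488967895507812), (96.51646423339844, 37.28233337402344), 62.56666564941406)
bench z {'(330, 200)': [0.4318, -0.1594, -0.0049], '(305, 245)': [0.4482, 0.0123, 0.005], '(200, 320)': [0.5947, 0.3107, 0.0487], '(300, 190)': [0.5194, -0.1673, -0.0042]}
```

Run:
```python
from h import *
t=pickle.load(open('top0.pkl','rb'))[0]['image'];d=pickle.load(open('side0.pkl','rb'))[0]['image']
crop(t,60,130,320,300,3,'pics/topp.png');crop(d,140,200,350,390,3,'pics/sidep.png')
```

```text
(no output)
```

View pics/topc.png

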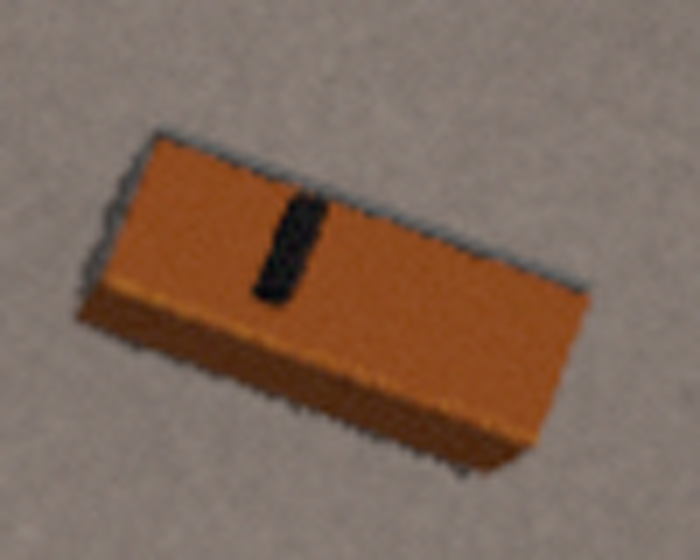

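View pics/sidec.png

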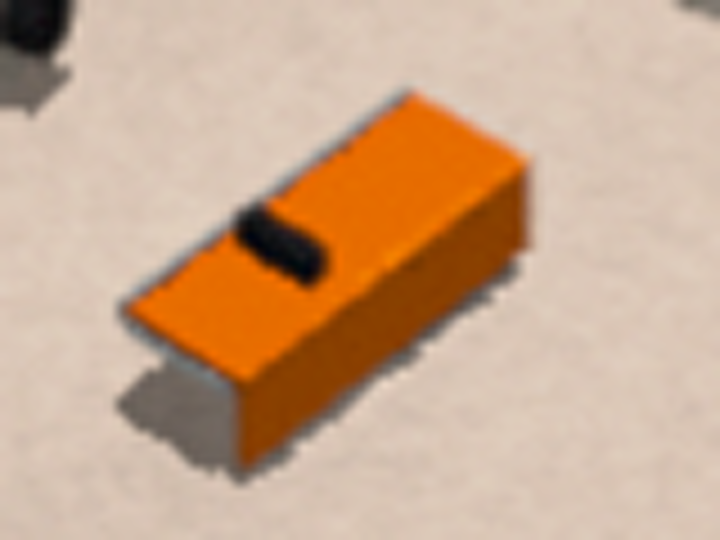

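View pics/topp.png

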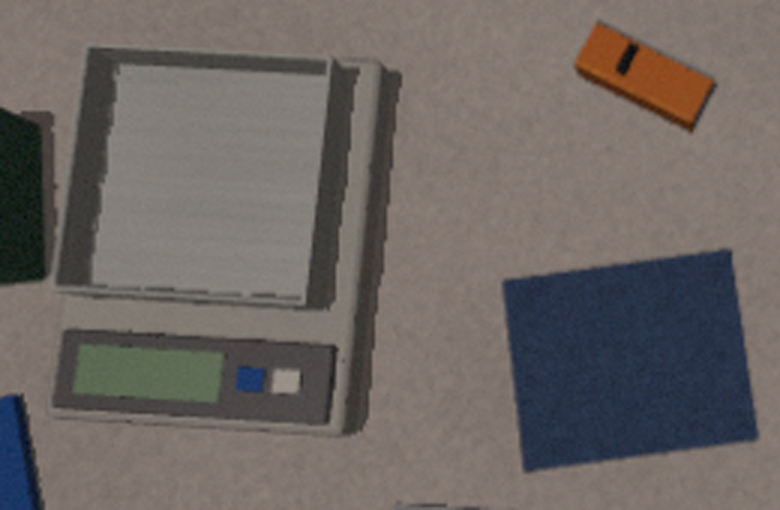

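View pics/sidep.png

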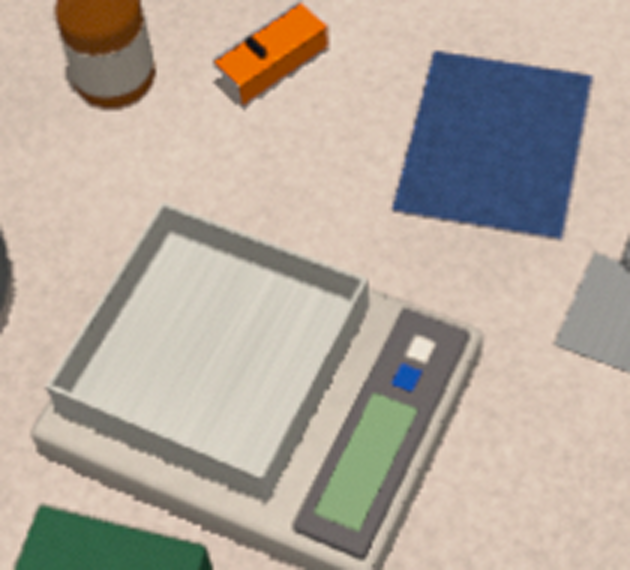

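Run:
```python
from h import *
t=pickle.load(open('top0.pkl','rb'))[0];d=pickle.load(open('side0.pkl','rb'))[0]
f=lambda a,s,o:(np.array(a)+.5)/s-.5+np.array(o)
T=f([(155,138),(105,283),(535,442),(590,292),(290,248)],7,(360,120));S=f([(122,308),(245,380),(527,160),(413,95),(280,245)],9,(240,115))
L=tri(t,T,d,S);print('lid corners sf,ss,rs,rf,ridge\n',L.round(4))
print('len',np.linalg.norm(L[0]-L[3]),np.linalg.norm(L[1]-L[2]),'wid',np.linalg.norm(L[0]-L[1]),np.linalg.norm(L[2]-L[3]))
for n,c,uv in (('top',t,T),('side',d,S)):
    q=atz(c,uv[:4],.0485);print(n,q.mean(0),'yaw',np.degrees(np.arctan2(*(q[0]+q[1]-q[2]-q[3])[[1,0]])),np.linalg.norm(q[0]-q[3]),np.linalg.norm(q[0]-q[1]))
# mat
Tm=f([(503,281),(731,251),(757,438),(526,470)],3,(60,130));Sm=f([(394,210),(434,52),(591,75),(561,238)],3,(140,200))
L=tri(t,Tm,d,np.roll(Sm,0,0));print('mat',L.round(4),L.mean(0))
for n,c,uv in (('top',t,Tm),('side',d,Sm)):
    q=atz(c,uv,.003);print(n,q.round(4)[:,:2],q.mean(0),np.linalg.norm(q[0]-q[1]),np.linalg.norm(q[1]-q[2]))
# pan rim outer: far-left, far-right, near-right, near-left (top view)
Tp=f([(88,46),(331,58),(305,305),(55,289)],3,(60,130));Sp=f([(52,389),(165,208),(367,283),(266,497)],3,(140,200))
L=tri(t,Tp,d,Sp);print('pan',L.round(4),L.mean(0))
for n,c,uv in (('top',t,Tp),('side',d,Sp)):
    q=atz(c,uv,.09);print(n,q.round(4)[:,:2],q.mean(0),np.linalg.norm(q[0]-q[1]),np.linalg.norm(q[1]-q[2]))
P=cloud(t)
for nm,uv in (('amber',(242,70)),):
    print(nm,atz(t,[uv],.16),P[uv[1],uv[0]])
# beaker base in side: ~ (208,168); top: base ~ (343,102)
print('beaker',tri(t,[(343,100)],d,[(208,168)]))
```

```text
lid corners sf,ss,rs,rf,ridge
 [[ 6.770e-01 -2.279e-01  4.810e-02  1.800e-03]
 [ 6.312e-01 -2.114e-01  4.700e-02  5.000e-04]
 [ 5.802e-01 -3.346e-01  4.670e-02  3.000e-04]
 [ 6.257e-01 -3.540e-01  4.550e-02  6.000e-04]
 [ 6.388e-01 -2.645e-01  5.430e-02  3.000e-04]]
len 0.13618456720227787 0.1334238879087188 wid 0.048688208574924174 0.04944016184259672
top [ 0.6279912  -0.28139718  0.0485    ] yaw 67.66868234790364 0.13487191177994126 0.047899867973541226
side [ 0.62796853 -0.28028664  0.0485    ] yaw 66.96415115186184 0.1342587311510482 0.05060189844046149
mat [[ 5.056e-01  1.067e-01  1.100e-03  2.000e-03]
 [ 5.277e-01 -6.120e-02 -1.300e-03  1.100e-03]
 [ 3.910e-01 -7.730e-02  2.800e-03  2.000e-04]
 [ 3.695e-01  8.860e-02  6.000e-04  4.000e-04]] [0.44846229 0.01420627 0.00079658 0.00094982]
top [[ 0.5064  0.1066]
 [ 0.5265 -0.0612]
 [ 0.3911 -0.0772]
 [ 0.3698  0.0883]] [0.44845089 0.01411521 0.003     ] 0.1689262049964676 0.1362871621054212
side [[ 0.5041  0.1078]
 [ 0.5271 -0.0579]
 [ 0.3909 -0.0772]
 [ 0.369   0.0901]] [0.44778178 0.01571418 0.003     ] 0.1673100542370211 0.1375831663259205
pan [[0.6599 0.3786 0.0867 0.0033]
 [0.6495 0.2123 0.0844 0.0037]
 [0.4812 0.2241 0.0849 0.0011]
 [0.4928 0.3974 0.0729 0.0066]] [0.57085705 0.30311108 0.08222824 0.00366183]
top [[0.6605 0.3772]
 [0.6496 0.2108]
 [0.4812 0.2225]
 [0.494  0.3885]] [0.57130895 0.29975656 0.09      ] 0.1667906279381537 0.1687898915476131
side [[0.6568 0.38  ]
 [0.6452 0.2156]
 [0.4794 0.2269]
 [0.4851 0.4037]] [0.56662571 0.3065598  0.09      ] 0.1648020826934372 0.16619688712098477
amber [[0.77833134 0.05516798 0.16      ]] [0.77803435 0.0550982  0.16053071]
beaker [[ 0.78792356 -0.15575327  0.00457261  0.00331947]]
```

```bash
cat >> h.py <<'E'
def tinR(yaw,tip=0):  # deg; tin axes in world
    return R.from_euler('z',yaw,degrees=True)*R.from_euler('y',tip,degrees=True)
def toolrot(Rt,s=1):
    X,Y,Z=Rt.as_matrix().T; return R.from_matrix(np.c_[-Z,s*Y,s*X])
def tcp_for_grip(g,Rt): return np.array(g)+Rt.apply([0,0,-.019])
def ridgerot(yaw,s=1): # jaws along tin x
    X,Y,Z=tinR(yaw).as_matrix().T; y=s*X; return R.from_matrix(np.c_[-Z,y,np.cross(-Z,y)])
LIP=np.array([.0975,-.0025,.016])
PAN=np.array([.569,.302,.053]); MAT=np.array([.448,.0145])
def grip_for_lip(l,Rt): return np.array(l)-Rt.apply(LIP)
E
python3 - <<'E'
from h import *
from cell import manip,inverse_kinematics as ik
f=lambda q: None if q is None else np.round(q,2).tolist()
G=np.array([.6285,-.282])-.03*tinR(67.4).as_matrix()[:2,0]
for s in (1,-1):
    Rt=tinR(67.4);print('pick',s,f(ik(tcp_for_grip([*G,.028],Rt),toolrot(Rt,s).as_rotvec())))
    for y in (60,80,97,115,135,-83,180,-135):
        Rt=tinR(y);c=np.array([*MAT,.031])-Rt.apply([.03,-.0025,0])
        out=[f(ik(tcp_for_grip(c,Rt),toolrot(Rt,s).as_rotvec()))]
        for tip in (0,30,58):
            Rt=tinR(y,tip);l=PAN-.035*tinR(y).apply([1,0,0]);l[2]=.115
            out.append(f(ik(tcp_for_grip(grip_for_lip(l,Rt),Rt),toolrot(Rt,s).as_rotvec())))
        print(s,y,out)
    print('ridge',s,[f(ik([*(MAT+tinR(97).apply([d,0,0])[:2]),.055],ridgerot(97,s).as_rotvec())) for d in (.02,-.06)])
E
```

```text
pick 1 None
1 60 [None, [0.31, 0.16, 2.05, -0.0, 0.94, -2.3], [0.48, 0.38, 1.74, -0.27, 1.47, -2.05], [0.57, 0.66, 1.47, -0.43, 1.94, -2.0]]
1 80 [None, None, [0.49, 0.37, 1.76, -0.41, 1.37, -2.32], [0.64, 0.6, 1.56, -0.64, 1.79, -2.2]]
1 97 [None, None, [0.5, 0.35, 1.78, -0.51, 1.26, -2.54], [0.68, 0.54, 1.66, -0.8, 1.63, -2.33]]
1 115 [None, None, None, [0.71, 0.46, 1.77, -0.97, 1.42, -2.44]]
1 135 [[-0.07, 0.14, 2.23, 0.0, 0.77, 2.28], None, None, [0.72, 0.37, 1.91, -1.16, 1.17, -2.53]]
1 -83 [[0.04, 0.11, 2.26, -0.0, 0.77, -0.08], [0.63, 0.44, 1.67, -0.0, 1.03, 0.51], [0.4, 0.32, 1.83, 0.64, 0.94, -0.09], [0.18, 0.36, 1.93, 1.16, 1.18, -0.62]]
1 180 [[-0.03, 0.16, 2.2, -0.0, 0.78, 1.54], [0.37, 0.54, 1.52, -0.0, 1.08, 1.94], [0.47, 0.28, 1.88, -0.45, 0.55, 2.37], None]
1 -135 [[0.02, 0.15, 2.22, -0.0, 0.77, 0.8], [0.5, 0.56, 1.5, -0.0, 1.09, 1.29], [0.43, 0.28, 1.88, 0.36, 0.52, 0.94], [0.33, 0.16, 2.19, 1.96, 0.42, -0.68]]
ridge 1 [[0.02, 0.03, 2.24, -0.0, 0.87, -1.67], [-0.15, 0.05, 2.22, 0.0, 0.87, -1.85]]
pick -1 [-0.5, 0.5, 1.74, 0.0, 0.9, -0.11]
-1 60 [[-0.08, 0.08, 2.3, -0
[... 512 characters left out ...]
.8, 0.0, 0.99, -0.19], [0.5, 0.33, 1.81, -0.59, 1.11, 0.36], [0.71, 0.46, 1.77, -0.97, 1.42, 0.7]]
-1 135 [[-0.07, 0.14, 2.23, -0.0, 0.77, -0.86], [0.27, 0.42, 1.7, -0.0, 1.02, -0.52], [0.5, 0.32, 1.83, -0.64, 0.94, 0.08], [0.72, 0.37, 1.91, -1.16, 1.17, 0.61]]
-1 -83 [None, None, None, [0.18, 0.36, 1.93, 1.16, 1.18, 2.53]]
-1 180 [[-0.03, 0.16, 2.2, -0.0, 0.78, -1.6], [0.37, 0.54, 1.52, -0.0, 1.08, -1.2], [0.47, 0.28, 1.88, -0.45, 0.55, -0.77], None]
-1 -135 [[0.02, 0.15, 2.22, -0.0, 0.77, -2.34], [0.5, 0.56, 1.5, -0.0, 1.09, -1.85], [0.43, 0.28, 1.88, 0.36, 0.52, -2.2], [0.33, 0.16, 2.19, 1.96, 0.42, 2.46]]
ridge -1 [[0.02, 0.03, 2.24, 0.0, 0.87, 1.47], [-0.15, 0.05, 2.22, 0.0, 0.87, 1.3]]
```

Run:
```python
from h import *
from cell import manip,cams
Rt=tinR(67.4);G=np.array([.6285,-.282])-.03*tinR(67.4).as_matrix()[:2,0]
manip.set_gripper(.088,force=50)
manip.move_pose([*G,.17],toolrot(Rt,-1).as_rotvec())
manip.dwell(.2);s=manip.state();c=cams.capture('wrist');pickle.dump((c,s),open('w1.pkl','wb'));cv2.imwrite('pics/w1.png',c['image']);print(s['clock'],s['tool_pos'],G)
```

```text
2.5667 [ 0.61656245 -0.31067285  0.17019835] [ 0.61697114 -0.30969631]
```

View pics/w1.png

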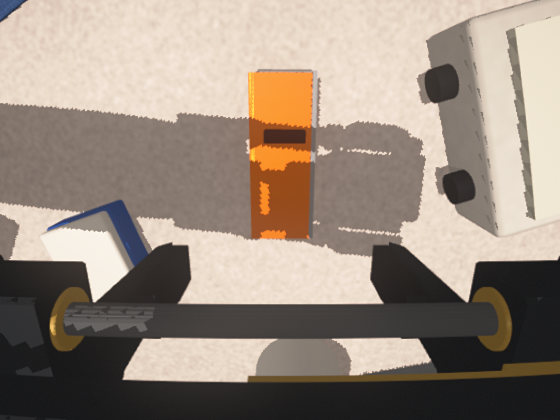

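The wrist view shows the lid from about (250,72) to (313,240), with the ridge at (284,136) and the steel wall as a thin strip on the right. I'll check this against the first estimate.

Run:
```python
from h import *
c,s=pickle.load(open('w1.pkl','rb'))
crop(c['image'],230,55,340,255,3,'pics/w1c.png')
uv=[(257,72),(313,72),(313,239),(253,239)];q=atz(c,uv,.0485,s);print(q.round(4),q.mean(0),np.linalg.norm(q[0]-q[1]),np.linalg.norm(q[1]-q[2]))
print('ridge',atz(c,[(284.5,136)],.0615,s))
P=cloud(c,s);print([P[v,u].round(4).tolist() for u,v in((284,100),(284,136),(285,200))])
G=np.array([.6285,-.282]);Rt=tinR(67.4);m=[[Rt.apply([x,y,0])[i]+[*G,z][i] for i in range(3)] for x,y,z in((.0675,-.0255,.044),(.0675,.0255,.0485),(-.0675,.0255,.0485),(-.0675,-.0255,.044),(.02,-.0025,.0615))]
print(proj(c,np.array(m),s).round(1))
```

```text
[[ 0.638  -0.2132  0.0485]
 [ 0.6771 -0.2295  0.0485]
 [ 0.6281 -0.3557  0.0485]
 [ 0.5803 -0.3357  0.0485]] [ 0.6308487  -0.28352847  0.0485    ] 0.04233146824814038 0.13537450652846955
ridge [[ 0.63906369 -0.26443927  0.0615    ]]
[[0.649, -0.24, 0.048], [0.6387, -0.2644, 0.0606], [0.6191, -0.3142, 0.0483]]
[[313.6  72.1]
 [246.7  71.6]
 [251.1 238.3]
 [309.8 236.3]
 [283.8 136.4]]
```

View pics/w1c.png

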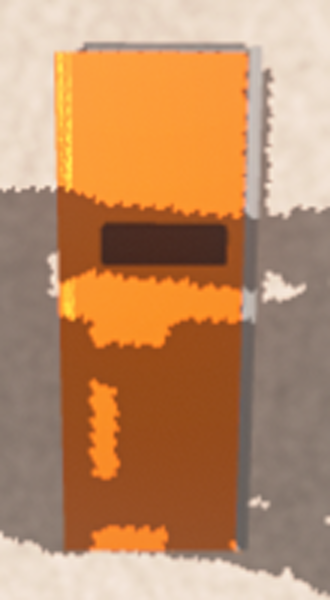

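Both views agree to within about 1 mm: ridge z is 0.0606, lid top z 0.048, and length 135 mm, so this is the middle tin. Now I'll pinch it.

Run:
```python
from h import *
from cell import manip,cams
Rt=tinR(67.4);G=np.array([.6294,-.2824])-.03*Rt.as_matrix()[:2,0]
manip.set_gripper(.078)
manip.move_linear([*G,.10],rate=.2)
manip.move_linear([*G,.0095],rate=.1)
print(manip.state()['tool_pos'],manip.state()['contact_force'])
manip.set_gripper(0.03,force=50)
s=manip.state();print(s['gripper_width'],s['contact_force'],s['moment'])
manip.move_linear([*G,.05],rate=.05)
manip.dwell(.2)
s=manip.state();print(s['clock'],s['gripper_width'],s['contact_force'],s['moment'],s['tool_pos'])
for n in('side','wrist'):
    c=cams.capture(n);cv2.imwrite(f'pics/{n}2.png',c['image'])
    if n=='side':crop(c['image'],200,80,400,230,4,'pics/side2c.png')
```

```text
[ 0.61857453 -0.310482    0.01030795] [ 0.4224008  -0.23055527 -0.26920222]
0.05043273812743768 [-1.73489032  0.13056837  3.10001341] [ 0.05249798  0.11555706 -0.01933008]
6.225 0.04995542605264002 [ 0.18710131 -0.50284549 -4.57072645] [-0.09037845 -0.02778655  0.0100257 ] [ 0.61755437 -0.30990316  0.04944234]
```

View pics/side2c.png

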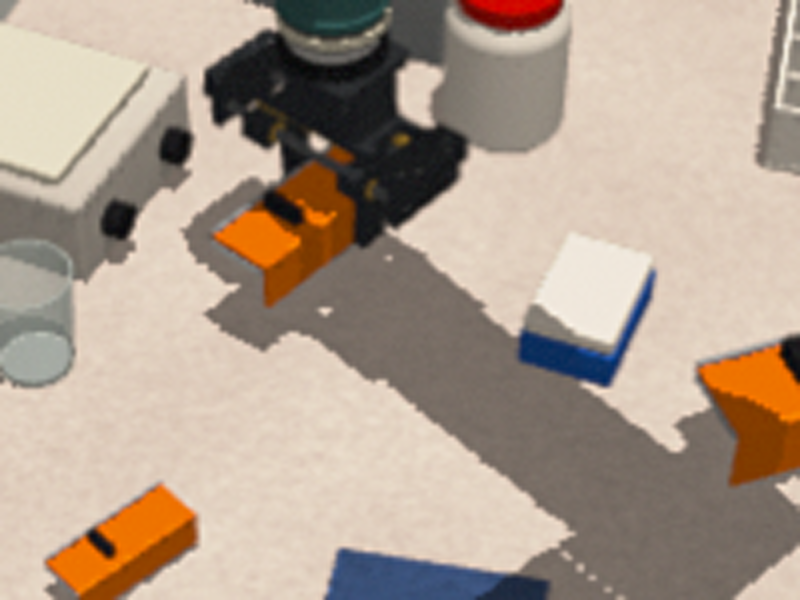

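View pics/wrist2.png

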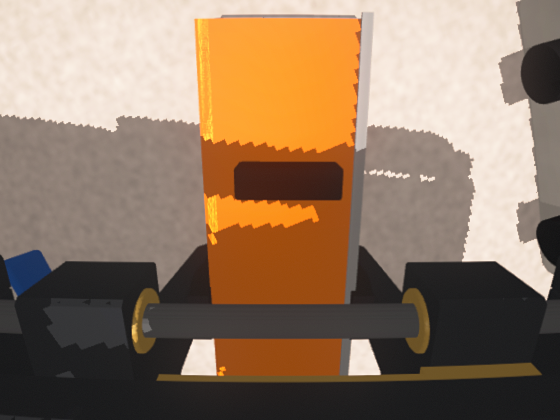

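```bash
cat >> h.py <<'E'
RM=tinR(97); GM=np.array([*MAT,.031])-RM.apply([.03,-.0025,0])
E
python3 - <<'E'
from h import *
from cell import manip,cams
s=manip.state();p=s['tool_pos']
manip.move_linear([p[0],p[1],.12],rate=.15)
manip.move_pose([*GM[:2],.12],toolrot(RM,-1).as_rotvec())
print(manip.state()['clock'],manip.state()['contact_force'],manip.state()['gripper_width'])
manip.move_linear([*GM[:2],.03],rate=.12)
manip.dwell(.15)
c=cams.capture('side');cv2.imwrite('pics/side3.png',c['image']);crop(c['image'],200,150,400,300,4,'pics/side3c.png')
manip.move_linear([*GM[:2],.0135],rate=.04);manip.dwell(.2)
s=manip.state();print(s['clock'],s['tool_pos'],s['contact_force'],s['moment'])
c=cams.capture('top');cv2.imwrite('pics/top3.png',c['image'])
E
```

```text
8.225 [-0.24640403 -0.61052887 -3.78906794] 0.05027015657152412
10.0833 [ 0.44906666 -0.01559694  0.01331127] [ 0.46953788 -0.35170971 -4.16634121] [-0.08506446 -0.12198515  0.01332932]
```

View pics/side3c.png

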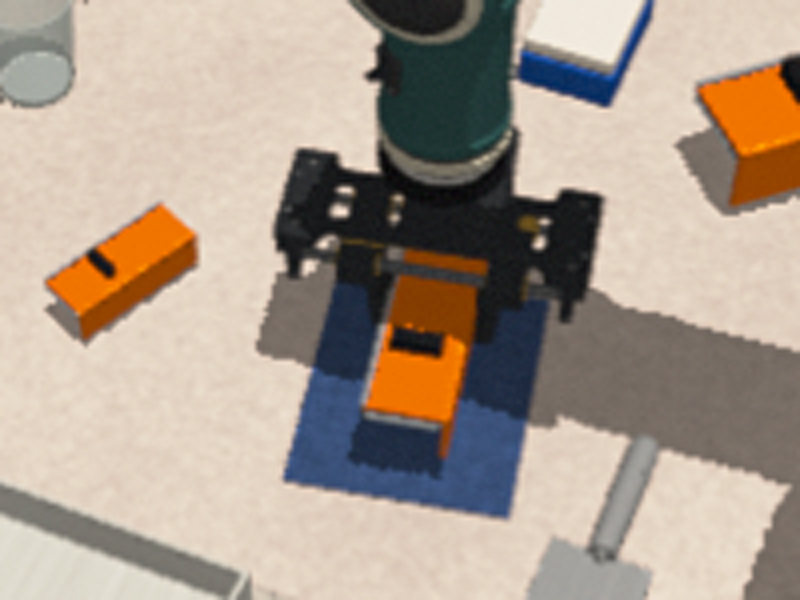

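View pics/top3.png

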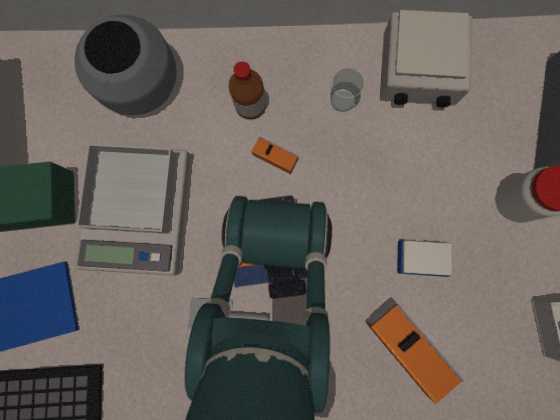

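The tin is over the mat with the lid shut and its weight is still carried. I'll lower it until it touches.

Run:
```python
from h import *
from cell import manip,cams
for z in (.0125,.0115,.0105,.0095):
    manip.move_linear([*GM[:2],z],rate=.04);manip.dwell(.05)
    s=manip.state();print(z,s['tool_pos'][2],s['contact_force'][2])
    if s['contact_force'][2]>-2.5:break
manip.set_gripper(.08)
manip.move_linear([*GM[:2],.12],rate=.2)
manip.dwell(.1)
s=manip.state();print(s['clock'],s['tool_pos'])
c=cams.capture('side');cv2.imwrite('pics/side4.png',c['image']);crop(c['image'],200,150,400,300,4,'pics/side4c.png')
pickle.dump((c,s),open('s4.pkl','wb'))
c=cams.capture('wrist');cv2.imwrite('pics/w4.png',c['image']);pickle.dump((c,s),open('w4.pkl','wb'))
```

```text
0.0125 0.012966345826237718 3.2481328340732394
11.8333 [ 0.44764369 -0.01544881  0.11821537]
```

View pics/side4c.png

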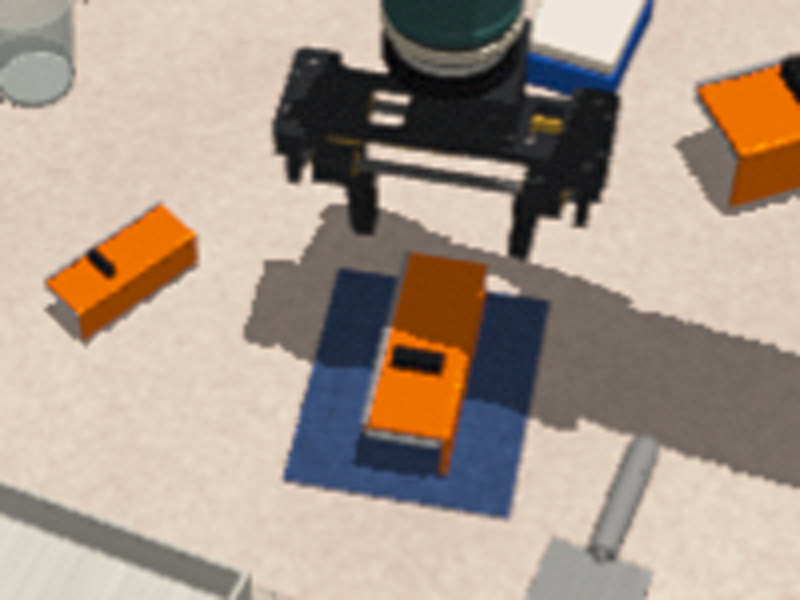

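View pics/w4.png

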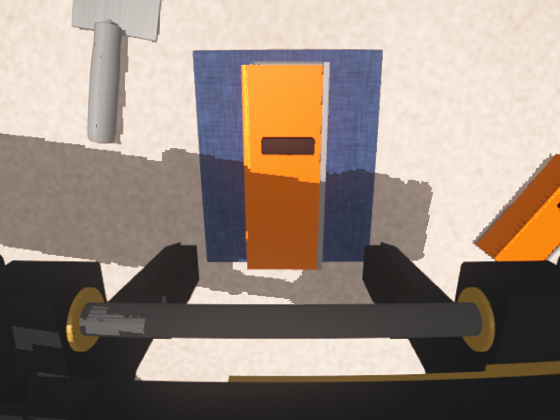

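Run:
```python
from h import *
c,s=pickle.load(open('w4.pkl','rb'))
q=atz(c,[(242,66),(323,65),(320,269),(247,268)],.0515,s);print(q.round(4),q.mean(0))
d=(q[0]+q[1]-q[2]-q[3]);print('yaw',np.degrees(np.arctan2(d[1],d[0])))
print('ridge',atz(c,[(287.5,145.5)],.0645,s),cloud(c,s)[145,287])
m=atz(c,[(193,51),(383,50),(371,262),(206,262)],.003,s);print('mat',m.round(4),m.mean(0))
Rm=RM.inv();print('rel mat centre (tin axes)',Rm.apply(q-m.mean(0)).round(4), Rm.apply(m-m.mean(0)).round(4))
c2,_=pickle.load(open('s4.pkl','rb'));r=atz(c2,[(200+418/4,150+350/4)],.0645);print('ridge side',r)
```

```text
[[ 0.4128  0.0774  0.0515]
 [ 0.4608  0.0838  0.0515]
 [ 0.4795 -0.049   0.0515]
 [ 0.4284 -0.0546  0.0515]] [0.44535746 0.0143774  0.0515    ]
yaw 97.40034051934944
ridge [[0.44539403 0.03497271 0.0645    ]] [0.44506121 0.03523212 0.06453175]
mat [[ 0.37    0.0887  0.003 ]
 [ 0.5077  0.1063  0.003 ]
 [ 0.5315 -0.0612  0.003 ]
 [ 0.3902 -0.0787  0.003 ]] [0.44982368 0.01379156 0.003     ]
rel mat centre (tin axes) [[ 0.0676  0.029   0.0485]
 [ 0.0682 -0.0194  0.0485]
 [-0.066  -0.0218  0.0485]
 [-0.0653  0.0296  0.0485]] [[ 0.084   0.0701  0.    ]
 [ 0.0848 -0.0687  0.    ]
 [-0.0843 -0.0719  0.    ]
 [-0.0845  0.0705  0.    ]]
ridge side [[0.44425302 0.03333869 0.0645    ]]
```

Run:
```python
from h import *
from cell import manip,cams
rv=ridgerot(97,1).as_rotvec();r0=np.array([.4450,.0348,.0555])
manip.set_gripper(.034,force=8)
manip.move_pose([*r0[:2],.12],rv)
manip.move_linear(r0,rate=.1)
s=manip.state();print(s['clock'],s['tool_pos'],s['contact_force'])
manip.set_gripper(.004,force=8)
s=manip.state();print(s['gripper_width'],s['contact_force'])
X=RM.apply([1,0,0]);r1=r0-.081*X
manip.move_linear(r1,rate=.06)
s=manip.state();print(s['clock'],s['tool_pos'],s['contact_force'],s['gripper_width'])
manip.set_gripper(.034)
manip.move_linear([r1[0],r1[1],.11],rate=.15)
manip.set_gripper(.08,force=50)
manip.move_pose([*GM[:2],.12],toolrot(RM,-1).as_rotvec());manip.dwell(.1)
s=manip.state();print(s['clock'],s['tool_pos'])
c=cams.capture('side');cv2.imwrite('pics/side5.png',c['image']);crop(c['image'],200,150,400,300,4,'pics/side5c.png')
c=cams.capture('wrist');cv2.imwrite('pics/w5.png',c['image']);pickle.dump((c,s),open('w5.pkl','wb'))
```

```text
14.8417 [0.44544402 0.03477824 0.05582792] [ 0.03774423 -0.02307137 -0.0286891 ]
0.009952256076159767 [0.22242241 0.74932246 2.8351604 ]
16.825 [ 0.45533089 -0.046053    0.05598865] [-1.56585497 -0.02920167  5.56171005] 0.009729638282993548
20.2333 [ 0.44915178 -0.01563876  0.11997089]
```

View pics/side5c.png

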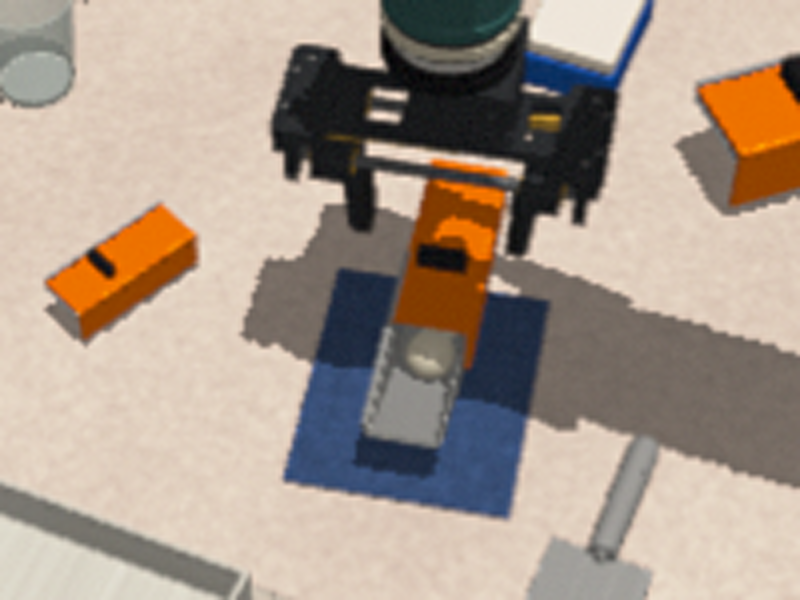

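View pics/w5.png

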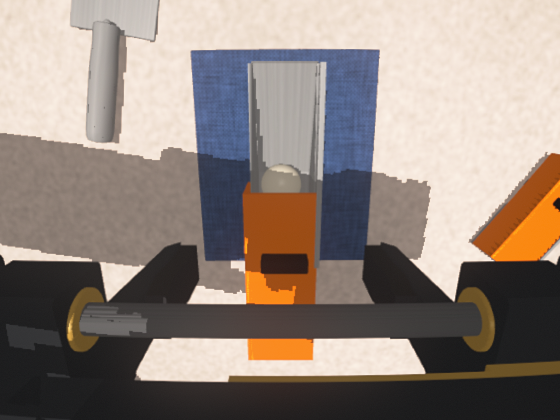

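Run:
```python
from h import *
from cell import manip,cams
c,s=pickle.load(open('w5.pkl','rb'))
for nm,uv,z in(('ridge',(284.5,263.5),.0645),('lidfront',(281,193),.0515),('lip',(287,63),.047)):
    print(nm,RM.inv().apply(atz(c,[uv],z,s)[0]-GM).round(4))
manip.move_linear([*GM[:2],.0125],rate=.12);manip.dwell(.05)
s=manip.state();print(s['tool_pos'],s['contact_force'])
manip.set_gripper(.03,force=55)
s=manip.state();print(s['gripper_width'],s['contact_force'])
manip.move_linear([*GM[:2],.05],rate=.08);manip.dwell(.15)
s=manip.state();print(s['clock'],s['gripper_width'],s['contact_force'],s['moment'])
c=cams.capture('side');crop(c['image'],200,150,400,300,4,'pics/side6c.png')
```

```text
ridge [-0.0275 -0.0026  0.0335]
lidfront [ 0.0174 -0.0002  0.0205]
lip [ 0.0987 -0.0039  0.016 ]
[ 0.45010383 -0.01565932  0.01330398] [ 0.71255166 -1.43278676  0.34281944]
0.05007634423144938 [0.37150014 1.39830774 3.62627328]
22.75 0.05009953667906446 [-0.5788968  -0.00931006 -4.20891712] [-0.00740631 -0.10648985 -0.04343905]
```

View pics/side6c.png

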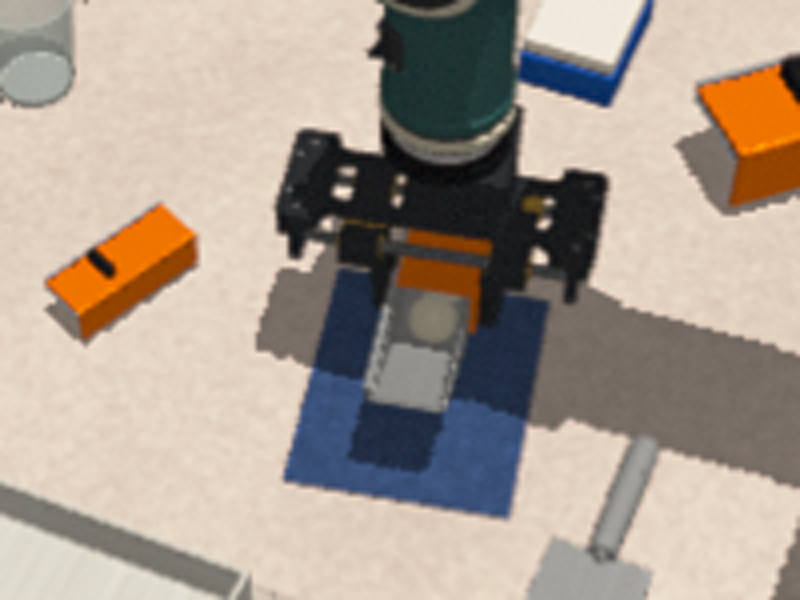

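Run:
```python
from h import *
from cell import manip,cams
def pt(tip,y=90,z=.115,back=.03):
    Rt=tinR(y,tip);l=PAN+[0,-back,0];l[2]=z
    return tcp_for_grip(grip_for_lip(l,Rt),Rt),toolrot(Rt,-1).as_rotvec()
manip.move_linear([*GM[:2],.17],rate=.2)
manip.move_pose(*pt(0,97,.20))
print(manip.state()['clock'],manip.state()['contact_force'],manip.state()['gripper_width'])
manip.move_pose(*pt(22,90,.145));manip.dwell(.2)
s=manip.state();print(s['clock'],s['tool_pos'],pt(22,90,.145)[0])
c=cams.capture('side');cv2.imwrite('pics/side7.png',c['image'])
c=cams.capture('top');cv2.imwrite('pics/top7.png',c['image'])
```

```text
24.4667 [-0.38890941 -0.63216515 -4.31799717] 0.04968862852376683
25.1833 [0.56705072 0.16709537 0.15010932] [0.5665     0.16848834 0.14907271]
```

View pics/side7.png

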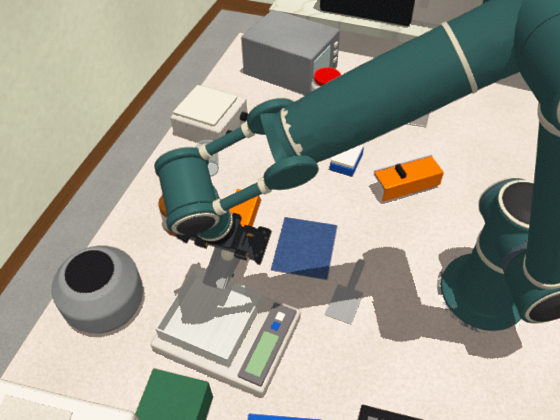

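View pics/top7.png

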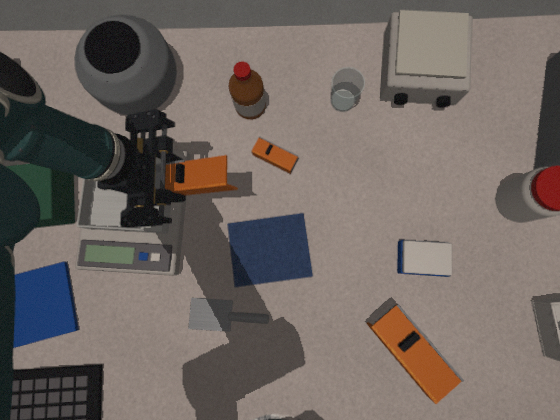

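Run:
```python
from h import *
t,_=pickle.load(open('top0.pkl','rb'));P=cloud(t);q=P[10:120,60:190].reshape(-1,3);q=q[q[:,2]>.03]
q=q[~np.isnan(q[:,0])]
for a,b in((.03,.08),(.08,.13),(.13,.18),(.18,.3)):
    w=q[(q[:,2]>a)&(q[:,2]<b)];w=w[w[:,0]>.68];print(a,b,len(w),w.min(0),w.max(0)) if len(w) else 0
q=P[155:235,0:80].reshape(-1,3);print('green',np.nanpercentile(q,[2,98],axis=0))
```

```text
0.03 0.08 1075 [0.74825048 0.21867108 0.03010136] [0.89148383 0.38320893 0.07999814]
0.08 0.13 4489 [0.7484241  0.22056657 0.08005907] [0.94401074 0.41702808 0.12997339]
0.13 0.18 2262 [0.79456818 0.26411379 0.13001056] [0.90419052 0.37514323 0.13770609]
green [[ 0.49090689  0.44397744 -0.0011067 ]
 [ 0.66550895  0.58019224  0.0883665 ]]
```

Run:
```python
from h import *
from cell import manip,cams
def pt(tip,y=90,z=.115,back=.03):
    Rt=tinR(y,tip);l=PAN+[0,-back,0];l[2]=z
    return tcp_for_grip(grip_for_lip(l,Rt),Rt),toolrot(Rt,-1).as_rotvec()
for tip,z in((32,.135),(40,.125),(47,.118),(53,.115),(58,.115)):
    manip.move_pose(*pt(tip,90,z));s=manip.state();print(tip,s['clock'],s['contact_force'].round(2) if hasattr(s['contact_force'],'round') else s['contact_force'],s['gripper_width'])
manip.dwell(.6)
s=manip.state();print(s['clock'],s['contact_force'],s['moment'])
for n in('side','top','wrist'):
    c=cams.capture(n);cv2.imwrite(f'pics/{n}8.png',c['image'])
    if n=='side':crop(c['image'],140,200,340,350,4,'pics/side8c.png')
```

```text
32 25.5333 [-0.56  0.01 -4.75] 0.049662574514395465
40 25.7833 [ 0.41 -0.14 -4.92] 0.05027202735196288
47 26.0333 [ 0.12 -0.47 -3.35] 0.05024343322029569
53 26.2833 [ 0.71  0.68 -3.27] 0.04992672934253785
58 26.5333 [ 0.43  0.08 -2.41] 0.05005561430635521
27.1333 [ 1.07818763 -0.19299035 -2.47888685] [ 0.71804629 -0.12855477  0.03679364]
```

View pics/side8c.png

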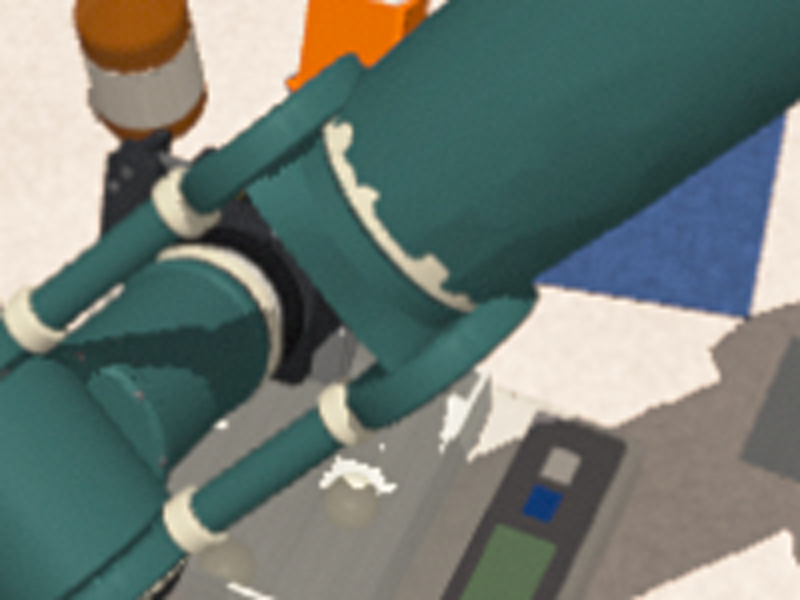

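View pics/wrist8.png

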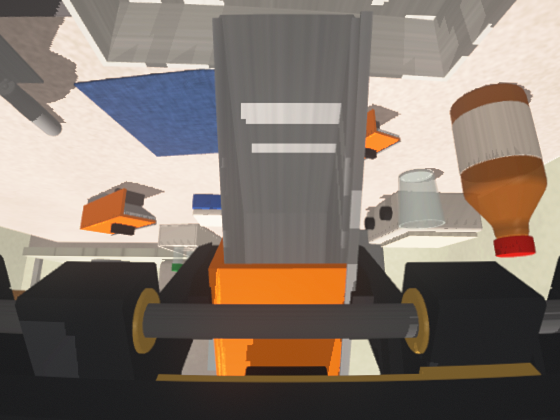

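Both balls are in the pan, at side crop (348,500) and (228,558), and the load fell by about 1.7 N. Now the tin goes back to the mat.

Run:
```python
from h import *
from cell import manip,cams
def pt(tip,y=90,z=.115,back=.03):
    Rt=tinR(y,tip);l=PAN+[0,-back,0];l[2]=z
    return tcp_for_grip(grip_for_lip(l,Rt),Rt),toolrot(Rt,-1).as_rotvec()
manip.move_pose(*pt(50,90,.14));manip.move_pose(*pt(22,90,.17));manip.move_pose(*pt(0,97,.20))
manip.move_pose([*GM[:2],.12],toolrot(RM,-1).as_rotvec())
manip.move_linear([*GM[:2],.03],rate=.12);manip.dwell(.15)
s=manip.state();print(s['clock'],s['contact_force'],s['moment'],s['gripper_width'])
for n in('side','wrist'):
    c=cams.capture(n);cv2.imwrite(f'pics/{n}9.png',c['image'])
```

```text
30.4333 [ 0.60353025  0.0584817  -2.71491522] [-0.07459407 -0.13747208 -0.00482671] 0.04978027392841599
```

View pics/side9.png

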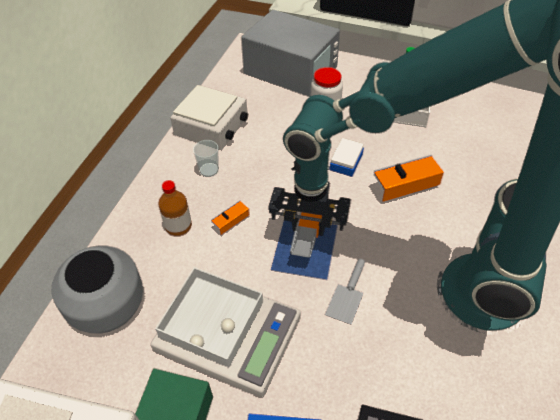

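View pics/wrist9.png

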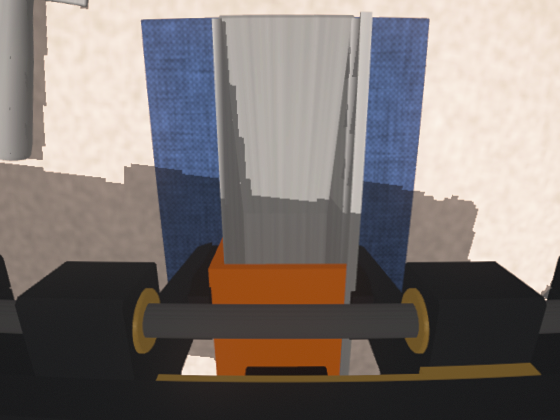

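Both balls lie in the pan at (228,325) and (197,341), the tin is empty and the lid is still open. I'll set the tin down and let go.

Run:
```python
from h import *
from cell import manip,cams
for z in (.0140,.0132,.0125,.0118,.011,.0102):
    manip.move_linear([*GM[:2],z],rate=.04);manip.dwell(.1)
    s=manip.state();print(z,s['tool_pos'][2],s['contact_force'][2])
    if s['contact_force'][2]>-1.2:break
manip.set_gripper(.08)
manip.move_linear([*GM[:2],.17],rate=.15)
manip.set_joints([-.5,0.1,1.6,0,1.274,0])
manip.dwell(.3)
s=manip.state();print(s['clock'],s['tool_pos'],s['contact_force'])
for n in('side','top'):
    c=cams.capture(n);cv2.imwrite(f'pics/{n}10.png',c['image']);pickle.dump((c,s),open(f'{n}10.pkl','wb'))
```

```text
0.014 0.013909648523968185 -2.3513024388692947
0.0132 0.013260218533929634 -1.796290224116119
0.0125 0.012800488461285457 2.2302662867974763
35.3583 [ 0.59915442 -0.2981373   0.35109015] [ 0.88760643  0.43822421 -0.10119696]
```

View pics/side10.png

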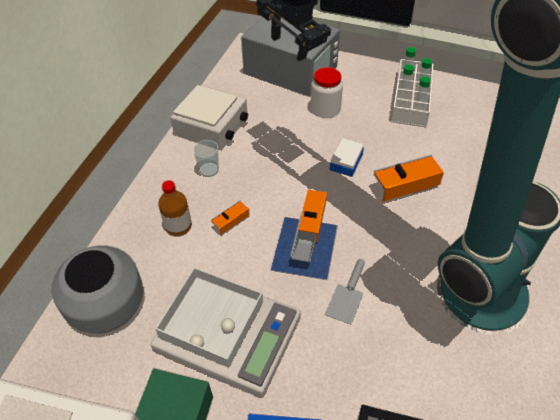

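View pics/top10.png

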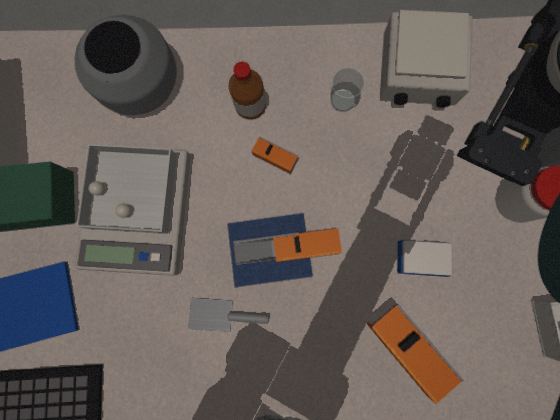

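The tin stands on the mat at top (285,247). The balls are in the pan at (96,187) and (123,210), and the bottle and beaker have not moved. One last check that the tin stands level, then I hand in.

Run:
```python
from h import *
from cell import manip,order
t,_=pickle.load(open('top10.pkl','rb'));P=cloud(t)
print('lid z',[P[v,u].round(4).tolist() for u,v in((284,248),(310,245),(332,243),(96,187),(123,210))])
a,_=pickle.load(open('top0.pkl','rb'))
print('diff bottle/beaker',[int(np.abs(a['image'][y0:y1,x0:x1].astype(int)-t['image'][y0:y1,x0:x1]).max()) for x0,y0,x1,y1 in((225,58,272,120),(325,65,368,112))])
order.close_job()
```

```text
lid z [[0.448, -0.0187, 0.0507], [0.4537, -0.0721, 0.0488], [0.4573, -0.1169, 0.0508], [0.5743, 0.3617, 0.0825], [0.5261, 0.3042, 0.0826]]
diff bottle/beaker [21, 13]
the job is handed in; nothing more can be done
```

The job is done and handed in. The robot clock read about 35 s at the last check, out of the 72 s allowed.

- **Carry:** I pinched the middle-sized tin at tin_grip across bare wall and lid skirt (measured width 50 mm). The lid was still shut when I set it down on the blue mat.
- **Opening the lid:** With the tin standing on the mat and released, I pinched the ridge and slid the lid back. It measured 77.5 mm open at the ridge and about 80 mm at the lid's front edge. The readings differ by 2–3 mm, but both exceed the 70 mm needed.
- **Pouring:** I picked the tin up again with a finger on the skirt and tipped it to 58° over the pan. The load dropped about 1.7 N, which matches two 85 g balls.
- **Return:** I stood the tin back on the mat, let go and moved the arm clear.

**Last checks:**
- Both balls rest in the pan, with their tops about 0.0825 m above the bench as expected.
- The tin stands level on the mat, empty, with the lid still open. Lid top heights read 0.049–0.051 m along its length.
- The bottle and beaker look unmoved; the before and after pictures differ only by noise or light.
- The two fixed cameras disagreed on the pan's position by about 5–7 mm. That did not matter for the pour.
- No check failed.

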